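# Open the child-safe egg cupboard

### The job

The little cupboard's door stands ajar, held by a spring safety catch on its inside. Reach down through the gap above the door's free end, push the catch down and, keeping it down, draw the door off the catch; leave the door standing open by 60 degrees or more. Leave the egg cups, the salt pig and the poaching cup where they are.

Things in the scene. Friction and masses are not known exactly. Their poses are not given: they have to be found in the camera images.
- cupboard: White lacquered cupboard, fixed, 234 mm wide (y), 180 deep (x), 200 high. Origin on the shelf surface (z = 0) under the middle of its front edge; front plane at x = 0 facing -x to the robot, z up. A lip at x = 0 to 12 mm hangs under the front of the top, underside 178 mm above the shelf; the catch hooks behind it.
- door (a joint): Angle of the birch door, rad: 0 shut, grows as it swings out to the robot, stop at 1.75. Panel 232 mm wide, 196 high, 16 thick, top edge 200 mm above the shelf. Hinge upright at the cupboard's left (+y) front corner, free edge on the right (-y). Starts at 0.27 to 0.36; the catch stops it at about 0.38 unless pushed down. It stays where it is left (friction 0.15 N m).
- door_hinge (a point): Point on the hinge axis, 200 mm above the shelf, in the plane of the door's inner face. Frame turns with the door: -y runs along the door to its free edge (232 mm away), +x points square off the inner face into the cupboard, z up; panel at x = -16 to 0 mm. Opening turns it clockwise seen from above (its yaw = cupboard's yaw minus door angle).
- catch_pad (a point): Centre of the top of the catch's flat grey thumb pad, 45 mm (x) by 44 (y); axes as door_hinge. Moves with the door: 185 mm from the hinge along the door, 23 mm behind its inner face, at rest 24 mm below the door top. A 14 mm wide arm runs on in +x to a barb 92 mm behind the inner face. The free gap above the pad, door face to cupboard front, is at first about 50 mm or more.
- catch (a joint): How far the catch is pushed straight down, in m: 0 at rest, stop at 0.018. It springs back up when let go. The barb clears the lip when pushed down 0.008 or more. It takes about 2 N to start and 5.5 N at the stop. Once the door is past 0.55 the barb is outside the lip and the catch may be let go.
- egg_cup_a: Loose stainless egg cup, 50 mm across, 70 mm high, origin at the centre of its underside. Bystander.
- egg_cup_b: Second egg cup, the same. Bystander.
- salt_pig: Loose ceramic salt pig with wooden lid, 116 mm across, 125 mm high, origin at the centre of its underside. Bystander.
- poaching_cup: Loose orange hard silicone poaching cup, 84 mm across, 35 mm high, standing on the cupboard top near its back, origin at the centre of its underside. Bystander.

How it is judged:
By the outcome, as a careful person would: the job done as asked, in the order asked, and still so for the second after the job is handed in, with the robot touching nothing.
It also fails if it takes over 35 s, if anything falls off the work surface, if the arm or the gripper's body presses on something with over 40 N, if the wrist force passes 120 N, or if a joint passes its speed limit or range.

### The arm

A 6-joint arm with a two-finger parallel gripper is mounted at the origin on the work surface. World frame = base frame: x ahead of the robot, y to its left, z up, the work surface at z = 0. Lengths are in m, angles in rad, forces in N, time in s.
With the tool pointing down it reaches from about 0.25 to 0.725 m from the base axis. Payload 4 kg.
Tool frame: the origin (TCP) lies on the centre line of the jaws, within the pads' length; the fingertips stand 22 mm ahead of it and the grasp point (between the pads) lies 3 mm ahead of it; z points along the fingers, y is the line along which they close (so a half turn about z gives the same grasp; the last joint's range is limited). The gripper opens to 85 mm and grips with 20 to 120 N. Pads are 22 mm wide; open, the fingers measure 114 mm over their backs; the gripper's body (76 mm by 85 mm) begins 54 mm behind the grasp point. The pads swing forward as they close: fully open they stand 13 mm farther back than shut.
Start: joints at [-1.166, 0.241, 0.005, 1.335, 0, 1.571], TCP at [0.197, -0.46, 0.23] pointing down, gripper open.
Joint ranges: [-2.72, 2.72], [-1.05, 1.87], [-1.09, 1.28], [-1.99, 2.15], [-1.42, 1.44], [-3.14, 3.14]. Speed limits (rad/s): [2.79, 2.79, 3.14, 3.14, 3.14, 3.14].

### API

Orientations are given as a unit quaternion [w, x, y, z].
In Python, from workcell import telemetry, vision, workorder gives the robot as it stands.
- The arm moves only by the tool step_arm, never from a script. Its argument "deltas" is a list of rows, each an object of numbers: "tx", "ty", "tz": the shift along the tool's x, y, z in mm; "ax", "ay", "az": the turn, a rotation vector about the tool's x, y, z in degrees. In form: [{"tx": .., "ty": .., "tz": .., "ax": .., "ay": .., "az": ..}, ...]. A call has 1 to 12 rows; each row is the pose to reach, as a shift and turn from the pose commanded when the call began, along the tool's axes at that moment; what a row does not reach only later rows make up. A row lasts 1/10 s, in which the tool goes at most 50 mm and 8.59 degrees, less where a joint would pass 70% of its speed; a pose out of reach is approached as far as the arm can. A call with a gripper value outside its range is refused whole. "gripper" is the closure in counts, from 0 (fully open) to 255 (shut), set as the call begins (left out, the last holds). The fingers move at their own pace and stop on an object; "newtons" is the grip in N (left out, the last holds). Time passes only in rows, so rows that repeat a pose let the fingers close. It gives the time, the measured TCP pose, the force, the opening and the grip force at its end, in the units of the state.
- telemetry.get_state(): the state, without advancing time (a new reading comes with each control period).
- vision.grab_frame(name): name is "scene" or "top"; returns the picture (400x640x3 uint8, red, green, blue); there is no depth.
- vision.calibration(name): a dict with "K" (3x3 intrinsics, pixels), "R" (3x3) and "t" (3): a world point X has camera coordinates R X + t. Camera axes: x right, y down, z forward; pixel columns grow to the right and rows downward; lengths in m; the calibration is good to about 2 mm. A picture is of the moment at which its call begins. calibration takes no time and is no camera call.
- workorder.finish_job(): hands the job in; it is judged then, once.
The state is a dict: "time_s": time; "joints": joint angles; "dq": joint speeds; "joint_efforts": joint torques, N m; "tcp_pos": TCP position; "ee_rot": TCP orientation; "wrist_force": force on the tool from outside, world axes, zero at the start; "torque": the same for the moment, N m; "opening": finger opening in m; "grasp_force": force on a finger pad.
Only numpy, scipy, OpenCV 4.12 (cv2) and the standard library are available. Lean on these libraries where they do the work, as an engineer would, in place of code of your own. Each camera call takes 0.05 s, during which the arm holds its last target. There are 200 camera calls.

## Working session

There is one attempt and no reset: what is moved stays moved. The work goes in short steps, Python scripts to look and compute and a tool call to move; the robot and the scene stay as the last step left them, time stands still between calls to the robot, and variables do not carry over. Pictures are saved under pics/ and viewed, at most 10 in all, crops included, and the job is handed in when it is done.

Besides the shell and the picture viewer there is one more tool, called after ">>>" by a JSON object that holds its "method" and its "body", one argument or row to a line. step_arm: Moves the arm, as the interface text tells. Its arguments: {"type":"object","properties":{"deltas":{"type":"array"},"gripper":{"type":"number"},"newtons":{"type":"number"}},"required":["deltas"]}

```bash
mkdir -p pics; python3 - <<'E'
from workcell import telemetry, vision
import cv2
for n in("scene","top"):
    cv2.imwrite(f"pics/{n}0.png",vision.grab_frame(n)[:,:,::-1]); c=vision.calibration(n); print(n,c)
s=telemetry.get_state();print(s)
E
```

```text
scene {'K': array([[394.23866922,   0.        , 319.48266143],
       [  0.        , 394.23866922, 199.10450999],
       [  0.        ,   0.        ,   1.        ]]), 'R': array([[-0.26828994,  0.9633338 ,  0.00291396],
       [ 0.71913454,  0.20229092, -0.66477357],
       [-0.64098832, -0.17625653, -0.74703923]]), 't': array([ 0.24479056, -0.33105136,  1.471301  ])}
top {'K': array([[482.86095403,   0.        , 314.56267994],
       [  0.        , 482.86095403, 196.90187726],
       [  0.        ,   0.        ,   1.        ]]), 'R': array([[-0.01495855, -0.99970652,  0.01905557],
       [-0.98155677,  0.01104913, -0.19085133],
       [ 0.19058478, -0.02155898, -0.98143398]]), 't': array([-0.07924321,  0.63047817,  1.29196973])}
{'time_s': 0.1, 'joints': array([-1.16596290e+00,  2.41340847e-01,  3.84493980e-03,  1.33518475e+00,
        4.30184342e-05,  1.57082809e+00]), 'dq': array([ 6.34956370e-05, -1.35985454e-03,  3.33539584e-03,  1.12011873e-03,
        4.70552693e-04, -1.57950049e-03]), 'joint_efforts': array([-3.83704592e-04, -3.73138726e+01,  2.53009593e+01,  1.08516685e-02,
       -8.85081909e-05,  2.05609490e-05]), 'tcp_pos': array([ 0.19672067, -0.45905558,  0.22899502]), 'ee_rot': array([-9.27250492e-04,  9.79586351e-01,  2.01021623e-01, -1.68354881e-04]), 'wrist_force': array([-0.47328939, -0.56733567, -0.76260862]), 'torque': array([-0.0610625 , -0.02450566,  0.03031851]), 'grasp_force': 0.0, 'opening': 0.08539333922101922}
```

View pics/scene0.png

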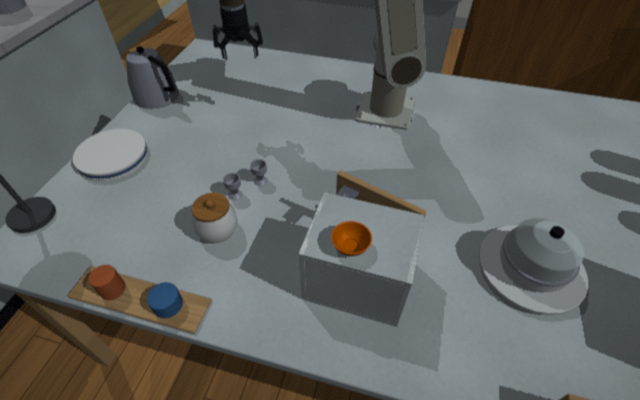

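View pics/top0.png

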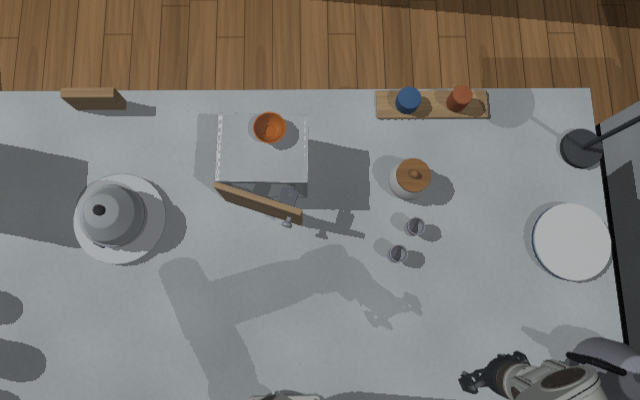

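The top view shows the cupboard top at about (218–308, 115–182). The door runs from (217,185) to (302,218), and the pad is near (285,195). The egg cups are at (415,227) and (398,254), and the salt pig at (412,178). Next I'll enlarge both views to get the corners more closely.

```bash
python3 - <<'E'
import cv2,numpy as np
a=cv2.imread("pics/top0.png")[105:235,205:325]; b=cv2.imread("pics/scene0.png")[160:320,290:440]
a=cv2.resize(a,None,fx=4.6,fy=4.6,interpolation=cv2.INTER_CUBIC);a=cv2.convertScaleAbs(a,alpha=1.3)
cv2.imwrite("pics/topc.png",a)
E
```

```text
(no output)
```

View pics/topc.png

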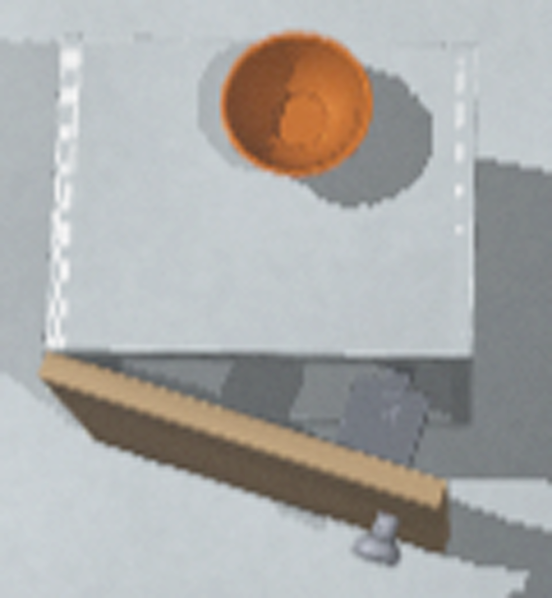

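Crop pixels (scale 4.6): cupboard front top edge runs from (46,350) to (472,355) and the back from (62,42) to (476,45). The door's free top end is at (447,484)/(440,506), and the pad centre is about (383,418).

```bash
cat > h.py <<'E'
import numpy as np
from workcell import telemetry, vision
def ray(n,uv,z):
    c=vision.calibration(n);K,R,t=map(np.array,(c["K"],c["R"],c["t"]))
    o=-R.T@t; d=R.T@np.linalg.solve(K,[uv[0],uv[1],1]); return o+d*(z-o[2])/d[2]
def tool(P): # world point -> shift in tool axes (mm)
    from scipy.spatial.transform import Rotation as Q
    s=telemetry.get_state();q=s["ee_rot"];r=Q.from_quat(q[[1,2,3,0]])
    return r.inv().apply(np.array(P)-s["tcp_pos"])*1000, r.as_matrix()
E
python3 - <<'E'
from h import *
P={}
for k,(u,v,z) in dict(FL=(48,352,.2),FR=(472,356,.2),BR=(476,45,.2),BL=(62,42,.2),DHo=(40,378,.2),DFi=(447,484,.2),DFo=(440,506,.2),pad=(383,418,.176)).items():
    P[k]=ray("top",(u/4.6+205,v/4.6+105),z);print(k,P[k].round(3))
n=np.linalg.norm
print("w",n(P['FR']-P['FL']),n(P['BR']-P['BL']),"d",n(P['BR']-P['FR']))
e=P['FL']-P['FR'];yaw=np.arctan2(-e[0],e[1]); print("yaw",yaw)
y=np.array([-np.sin(yaw),np.cos(yaw),0]);x=np.array([y[1],-y[0],0])
O=(P['FL']+P['FR'])/2
H=O+.117*y
d=H-P['DFi'];print("door len",n(d),"door ang",yaw-np.arctan2(-d[0],d[1]),"H",H)
a=np.arctan2(-d[0],d[1]);dy=np.array([-np.sin(a),np.cos(a),0]);dx=np.array([dy[1],-dy[0],0])
print("pad pred",H-.185*dy+.023*dx-[0,0,.024])
for k,uv,z in [("eggA",(415,227),.06),("eggB",(398,254),.06),("pig",(413,175),.12)]: print(k,ray("top",uv,z).round(3))
print(tool([0,0,0]))
E
```

```text
FL [0.645 0.164 0.2  ]
FR [ 0.64  -0.067  0.2  ]
BR [ 0.82  -0.072  0.2  ]
BL [0.823 0.161 0.2  ]
DHo [0.63  0.168 0.2  ]
DFi [ 0.569 -0.053  0.2  ]
DFo [ 0.557 -0.049  0.2  ]
pad [ 0.611 -0.018  0.176]
w 0.231921415947195 0.23281406907772384 d 0.17986279877818262
yaw -0.020326284494719404
door len 0.23124147237003245 door ang 0.3134506022579212 H [0.64473688 0.16544439 0.2       ]
pad pred [ 0.60585899 -0.0168809   0.176     ]
eggA [ 0.541 -0.366  0.06 ]
eggB [ 0.467 -0.315  0.06 ]
pig [ 0.676 -0.354  0.12 ]
(array([-3.88602699e-02, -4.98998333e+02,  2.29935707e+02]), array([[ 9.19180557e-01,  3.93835764e-01, -7.02631084e-04],
       [ 3.93836389e-01, -9.19178894e-01,  1.74895791e-03],
       [ 4.29585116e-05, -1.88432979e-03, -9.99998224e-01]]))
```

Everything fits: width 232–233 mm, depth 180, door length 231, door angle about 0.31 rad, and the pad at about (0.607, -0.017, 0.176). First move: shut the fingers, lift, and make a small turn to check the direction of joint 6.

>>> {"method": "step_arm", "body": {
  "deltas": [
    {"tz": -35, "az": 8},
    {"tz": -70, "az": 16},
    {"tz": -70, "az": 16},
    {"tz": -70, "az": 16}
  ],
  "gripper": 255
}}

```text
invalid input at $.deltas[0]: expected keys tx, ty, tz, ax, ay, az
```

```bash
python3 - <<'E'
from h import *
s=telemetry.get_state();print(s["joints"].round(3),s["tcp_pos"],s["opening"])
a=-.334;dy=np.array([-np.sin(a),np.cos(a),0]);dx=np.array([dy[1],-dy[0],0]);H=np.array([.6447,.1654,.2])
T=H-.185*dy+.016*dx; T[2]=.26
v,R=tool(T);print(T,v); yx=np.degrees(np.arctan2(R[1,0],R[0,0]));print("tool yaw",yx,"az needed",yx+19.1)
E
```

```text
[-1.166  0.241  0.004  1.335  0.     1.571] [ 0.19672067 -0.45905558  0.22899502] 0.08539333922101922
[ 0.59916827 -0.01462184  0.26      ] [ 544.9575201  -250.0742834   -30.51039869]
tool yaw 23.193422374201667 az needed 42.29342237420167
```

>>> {"method": "step_arm", "body": {
  "deltas": [
    {"tx": 0, "ty": 0, "tz": -35, "ax": 0, "ay": 0, "az": 8},
    {"tx": 0, "ty": 0, "tz": -70, "ax": 0, "ay": 0, "az": 16},
    {"tx": 0, "ty": 0, "tz": -70, "ax": 0, "ay": 0, "az": 16},
    {"tx": 0, "ty": 0, "tz": -70, "ax": 0, "ay": 0, "az": 16}
  ],
  "gripper": 255
}}

```text
time_s: 0.5
tcp_pos: [0.197, -0.4599, 0.3001]
ee_rot: [0.001, 0.998, 0.063, 0.0]
wrist_force: [0.1, 0.3, -1.5]
opening: 0.0284
grasp_force: 0.0
```

```bash
python3 - <<'E'
from h import *
s=telemetry.get_state();print(s["joints"].round(3),s["tcp_pos"],s["opening"])
a=-.334;dy=np.array([-np.sin(a),np.cos(a),0]);dx=np.array([dy[1],-dy[0],0]);H=np.array([.6447,.1654,.2])
T=H-.185*dy+.016*dx; T[2]=.26
v,R=tool(T);print(T,v); yx=np.degrees(np.arctan2(R[1,0],R[0,0]));print("tool yaw",yx,"az needed",yx+19.1)
E
```

```text
[-1.166  0.222  0.162  1.51   0.     1.849] [ 0.19704312 -0.45988913  0.30011526] 0.02840782861769118
[ 0.59916827 -0.01462184  0.26      ] [ 455.06437633 -391.03633951   39.79737391]
tool yaw 7.24653031886563 az needed 26.346530318865632
```

Joint 6 grows with +az, so I'll turn the other way (-154°) and use the half-turn-equivalent grasp.

>>> {"method": "step_arm", "body": {
  "deltas": [
    {"tx": 35, "ty": -30, "tz": 0, "ax": 0, "ay": 0, "az": -8.5},
    {"tx": 70, "ty": -60, "tz": 0, "ax": 0, "ay": 0, "az": -17},
    {"tx": 105, "ty": -90, "tz": 0, "ax": 0, "ay": 0, "az": -25.5},
    {"tx": 140, "ty": -120, "tz": 0, "ax": 0, "ay": 0, "az": -34},
    {"tx": 175, "ty": -150, "tz": 0, "ax": 0, "ay": 0, "az": -42.5},
    {"tx": 210, "ty": -180, "tz": 0, "ax": 0, "ay": 0, "az": -51},
    {"tx": 245, "ty": -210, "tz": 0, "ax": 0, "ay": 0, "az": -59.5},
    {"tx": 280, "ty": -240, "tz": 0, "ax": 0, "ay": 0, "az": -68},
    {"tx": 315, "ty": -270, "tz": 0, "ax": 0, "ay": 0, "az": -76.5},
    {"tx": 350, "ty": -300, "tz": 0, "ax": 0, "ay": 0, "az": -85},
    {"tx": 385, "ty": -330, "tz": 0, "ax": 0, "ay": 0, "az": -93.5},
    {"tx": 420, "ty": -360, "tz": 0, "ax": 0, "ay": 0, "az": -102}
  ]
}}

```text
time_s: 1.7
tcp_pos: [0.5687, -0.0481, 0.2977]
ee_rot: [-0.001, 0.576, 0.817, -0.001]
wrist_force: [1.2, 0.1, 0.5]
opening: 0.0001
grasp_force: 0.0
```

```bash
cat > go.py <<'E'
from h import *
s=telemetry.get_state();print(s["joints"].round(3),s["tcp_pos"].round(4),s["opening"])
a=-.334;dy=np.array([-np.sin(a),np.cos(a),0]);dx=np.array([dy[1],-dy[0],0]);H=np.array([.6447,.1654,.2])
T=H-.185*dy+.016*dx; T[2]=.26
v,R=tool(T);print(T,v); yx=np.degrees(np.arctan2(R[1,0],R[0,0]));print("tool yaw",yx,"az needed",(yx+19.1)%360-180)
E
python3 go.py
```

```text
[-0.084  0.375  0.366  1.565 -0.     1.144] [ 0.5687 -0.0481  0.2977] 0.00014461022170615738
[ 0.59916827 -0.01462184  0.26      ] [21.25838261 40.06926531 37.62846768]
tool yaw 109.60869934461839 az needed -51.291300655381605
```

>>> {"method": "step_arm", "body": {
  "deltas": [
    {"tx": 5, "ty": 10, "tz": 0, "ax": 0, "ay": 0, "az": -8.5},
    {"tx": 10, "ty": 20, "tz": 0, "ax": 0, "ay": 0, "az": -17},
    {"tx": 15, "ty": 30, "tz": 0, "ax": 0, "ay": 0, "az": -25.5},
    {"tx": 21, "ty": 40, "tz": 10, "ax": 0, "ay": 0, "az": -34},
    {"tx": 21, "ty": 40, "tz": 20, "ax": 0, "ay": 0, "az": -42.5},
    {"tx": 21, "ty": 40, "tz": 35, "ax": 0, "ay": 0, "az": -51},
    {"tx": 21, "ty": 40, "tz": 37, "ax": 0, "ay": 0, "az": -51},
    {"tx": 21, "ty": 40, "tz": 37, "ax": 0, "ay": 0, "az": -51}
  ]
}}

```text
time_s: 2.5
tcp_pos: [0.5984, -0.0168, 0.261]
ee_rot: [-0.002, 0.173, 0.985, -0.0]
wrist_force: [0.1, 0.9, -1.2]
opening: 0.0001
grasp_force: 0.0
```

```bash
python3 go.py; python3 - <<'E'
from h import *
import cv2
a=vision.grab_frame("top")[105:255,205:345,::-1];b=vision.grab_frame("scene")[130:280,290:430,::-1]
f=lambda i:cv2.convertScaleAbs(cv2.resize(i,None,fx=2.8,fy=2.8,interpolation=cv2.INTER_CUBIC),alpha=1.3)
cv2.imwrite("pics/b1.png",np.hstack([f(a),f(b)]))
s=telemetry.get_state();print(s["wrist_force"])
E
```

```text
[-0.028  0.438  0.367  1.503 -0.     0.32 ] [ 0.5984 -0.0168  0.261 ] 0.00010899826002094004
[ 0.59916827 -0.01462184  0.26      ] [0.01789686 2.34590221 0.97407639]
tool yaw 160.03887519446118 az needed -0.8611248055388216
[0.82900081 0.93497957 1.14720656]
```

View pics/b1.png

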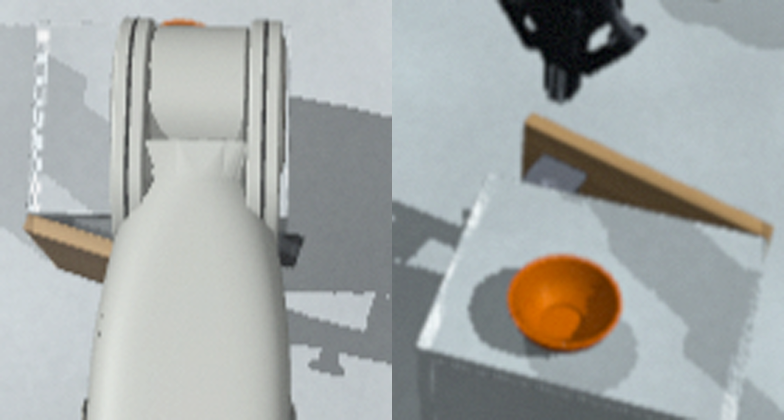

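The scene crop shows the shut fingertips at (562,97) above the gap and the pad at about (555,172), with nothing in contact. I'll cross-check both against this second camera.

```bash
python3 - <<'E'
from h import *
f=lambda u,v:(290+(u-392)/2.8,130+v/2.8)
print("tip",ray("scene",f(562,94),.239),"pad",ray("scene",f(555,173),.176),"free inner",ray("scene",f(527,122),.2))
E
```

```text
tip [ 0.57011436 -0.01951149  0.239     ] pad [ 0.60244186 -0.01451833  0.176     ] free inner [ 0.57190737 -0.04790167  0.2       ]
```

```bash
python3 - <<'E'
from h import *
f=lambda u,v:(290+(u-392)/2.8,130+v/2.8)
for z in(.20,.21,.22,.24): print(z,ray("scene",f(562,101),z))
c=vision.calibration("scene")
for x in (.587,.598,.609):
  p=c["K"]@(c["R"]@np.array([x,-.017,.239])+c["t"]);p=p[:2]/p[2];print(x,(p-[290,130])*2.8+[392,0])
E
python3 - <<'E'
import sys;sys.path.insert(0,'.')
import cv2
i=cv2.imread('pics/b1.png')[40:200,490:640];cv2.imwrite('pics/b1c.png',cv2.convertScaleAbs(cv2.resize(i,None,fx=3.7,fy=3.7),alpha=1.8,beta=20))
E
```

```text
0.2 [ 0.53768934 -0.02425018  0.2       ]
0.21 [ 0.54814356 -0.02255882  0.21      ]
0.22 [ 0.55859777 -0.02086746  0.22      ]
0.24 [ 0.57950619 -0.01748474  0.24      ]
0.587 [560.53736371 107.96880952]
0.598 [557.63148812 116.87797064]
0.609 [554.68035273 125.92589436]
```

View pics/b1c.png

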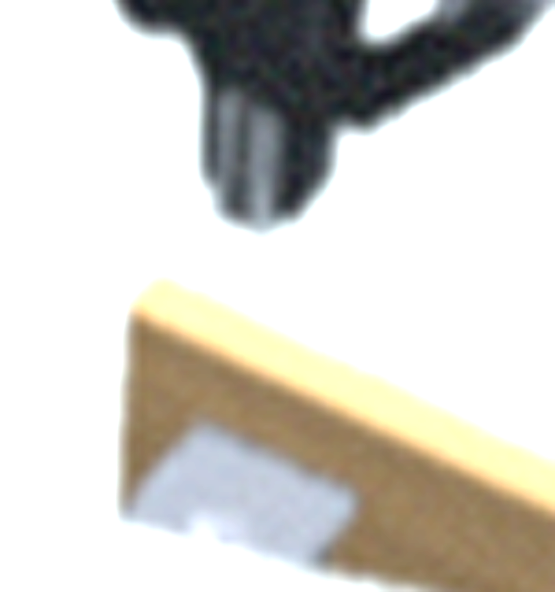

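The enlarged view puts the tip about 6 px higher in the image than a 22 mm fingertip at this TCP would project. Before descending, I'll take another frame with contrast stretched.

```bash
python3 - <<'E'
from h import *
import cv2
print(ray("top",(308.6,193.6),.32),ray("top",(308.6,193.6),.36))
im=vision.grab_frame("scene")[:,:,::-1]
i=im[90:205,300:400]
i=cv2.resize(i,None,fx=5,fy=5,interpolation=cv2.INTER_CUBIC)
c=vision.calibration("scene")
def pr(X):
  p=c["K"]@(c["R"]@np.array(X)+c["t"]);return tuple(int(q) for q in ((p[:2]/p[2]-[299.5,89.5])*5))
for X,col in (((.598,-.017,.261),(0,0,255)),((.598,-.017,.239),(0,255,0)),((.598,-.017,.312),(255,0,0)),((.606,-.017,.176),(0,255,255)),((.569,-.053,.2),(255,0,255))): cv2.circle(i,pr(X),4,col,2)
cv2.imwrite("pics/b2.png",i)
E
```

```text
[ 0.58693634 -0.0684698   0.32      ] [ 0.57887886 -0.06809077  0.36      ]
```

View pics/b2.png

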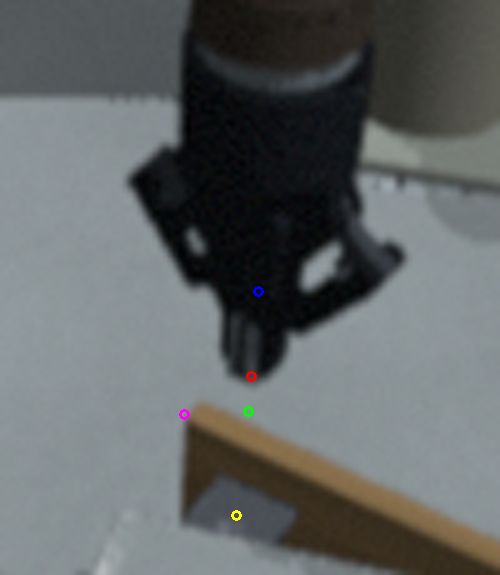

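>>> {"method": "step_arm", "body": {
  "deltas": [
    {"tx": 0, "ty": 2, "tz": 10, "ax": 0, "ay": 0, "az": -1},
    {"tx": 0, "ty": 2, "tz": 20, "ax": 0, "ay": 0, "az": -1},
    {"tx": 0, "ty": 2, "tz": 30, "ax": 0, "ay": 0, "az": -1},
    {"tx": 0, "ty": 2, "tz": 36, "ax": 0, "ay": 0, "az": -1},
    {"tx": 0, "ty": 2, "tz": 36, "ax": 0, "ay": 0, "az": -1}
  ]
}}

```text
time_s: 3.15
tcp_pos: [0.5992, -0.015, 0.2251]
ee_rot: [-0.002, 0.163, 0.987, -0.0]
wrist_force: [0.2, 0.1, 0.1]
opening: -0.0002
grasp_force: 0.0
```

```bash
python3 - <<'E'
from h import *
import cv2
s=telemetry.get_state();p=s["tcp_pos"];print(p,s["wrist_force"])
im=vision.grab_frame("scene")[:,:,::-1]
i=im[90:205,300:400]
i=cv2.resize(i,None,fx=5,fy=5,interpolation=cv2.INTER_CUBIC)
c=vision.calibration("scene")
def pr(X):
  q=c["K"]@(c["R"]@np.array(X)+c["t"]);return tuple(int(v) for v in ((q[:2]/q[2]-[299.5,89.5])*5))
for X,col in ((p,(0,0,255)),(p-[0,0,.022],(0,255,0))): cv2.circle(i,pr(X),4,col,2)
cv2.imwrite("pics/b3.png",cv2.convertScaleAbs(i,alpha=1.5,beta=10))
E
```

```text
[ 0.59916114 -0.01495937  0.22505086] [0.229966   0.12395557 0.09650649]
```

View pics/b3.png

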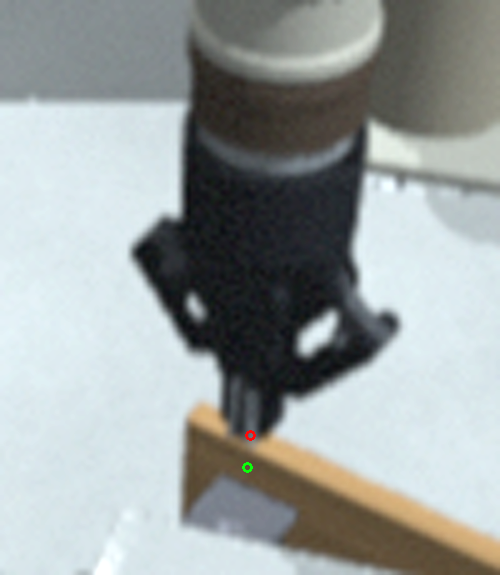

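Tip seen at (248,443), roughly 14 mm above where I expected it along the image. I'll shift a little further from the door and descend in small steps, reading the force.

>>> {"method": "step_arm", "body": {
  "deltas": [
    {"tx": -6, "ty": 0, "tz": 0, "ax": 0, "ay": 0, "az": 0},
    {"tx": -6, "ty": 0, "tz": 2, "ax": 0, "ay": 0, "az": 0},
    {"tx": -6, "ty": 0, "tz": 4, "ax": 0, "ay": 0, "az": 0}
  ]
}}

```text
time_s: 3.5
tcp_pos: [0.6063, -0.017, 0.2231]
ee_rot: [0.001, 0.163, 0.987, 0.0]
wrist_force: [-0.8, -0.1, 1.1]
opening: 0.0002
grasp_force: 0.0
```

>>> {"method": "step_arm", "body": {
  "deltas": [
    {"tx": 0, "ty": 0, "tz": 2, "ax": 0, "ay": 0, "az": 0},
    {"tx": 0, "ty": 0, "tz": 3, "ax": 0, "ay": 0, "az": 0}
  ]
}}

```text
time_s: 3.7
tcp_pos: [0.6056, -0.0169, 0.2195]
ee_rot: [-0.0, 0.163, 0.987, -0.0]
wrist_force: [0.4, 0.3, 0.0]
opening: -0.0001
grasp_force: 0.0
```

>>> {"method": "step_arm", "body": {
  "deltas": [
    {"tx": 0, "ty": 0, "tz": 2, "ax": 0, "ay": 0, "az": 0},
    {"tx": 0, "ty": 0, "tz": 4, "ax": 0, "ay": 0, "az": 0}
  ]
}}

```text
time_s: 3.9
tcp_pos: [0.6057, -0.0169, 0.2157]
ee_rot: [0.0, 0.163, 0.987, 0.0]
wrist_force: [-0.4, -1.1, -0.2]
opening: -0.0004
grasp_force: 0.0
```

>>> {"method": "step_arm", "body": {
  "deltas": [
    {"tx": 0, "ty": 0, "tz": 4, "ax": 0, "ay": 0, "az": 0},
    {"tx": 0, "ty": 0, "tz": 8, "ax": 0, "ay": 0, "az": 0},
    {"tx": 0, "ty": 0, "tz": 11, "ax": 0, "ay": 0, "az": 0},
    {"tx": 0, "ty": 0, "tz": 11, "ax": 0, "ay": 0, "az": 0}
  ]
}}

```text
time_s: 4.3
tcp_pos: [0.6054, -0.0169, 0.204]
ee_rot: [-0.001, 0.163, 0.987, -0.0]
wrist_force: [-0.5, 0.7, 0.2]
opening: 0.0001
grasp_force: 0.0
```

>>> {"method": "step_arm", "body": {
  "deltas": [
    {"tx": 0, "ty": 0, "tz": 3, "ax": 0, "ay": 0, "az": 0},
    {"tx": 0, "ty": 0, "tz": 6, "ax": 0, "ay": 0, "az": 0},
    {"tx": 0, "ty": 0, "tz": 6, "ax": 0, "ay": 0, "az": 0}
  ]
}}

```text
time_s: 4.6
tcp_pos: [0.6055, -0.0169, 0.1983]
ee_rot: [-0.0, 0.163, 0.987, -0.0]
wrist_force: [0.3, 0.5, -0.9]
opening: 0.0001
grasp_force: 0.0
```

>>> {"method": "step_arm", "body": {
  "deltas": [
    {"tx": 0, "ty": 0, "tz": 3, "ax": 0, "ay": 0, "az": 0},
    {"tx": 0, "ty": 0, "tz": 3, "ax": 0, "ay": 0, "az": 0},
    {"tx": 0, "ty": 0, "tz": 3, "ax": 0, "ay": 0, "az": 0}
  ]
}}

```text
time_s: 4.9
tcp_pos: [0.6057, -0.0169, 0.1957]
ee_rot: [-0.0, 0.163, 0.987, -0.0]
wrist_force: [-0.2, -0.3, 0.6]
opening: 0.0001
grasp_force: 0.0
```

>>> {"method": "step_arm", "body": {
  "deltas": [
    {"tx": 0, "ty": 0, "tz": 3, "ax": 0, "ay": 0, "az": 0},
    {"tx": 0, "ty": 0, "tz": 5, "ax": 0, "ay": 0, "az": 0},
    {"tx": 0, "ty": 0, "tz": 5, "ax": 0, "ay": 0, "az": 0}
  ]
}}

```text
time_s: 5.2
tcp_pos: [0.6055, -0.0169, 0.1903]
ee_rot: [-0.0, 0.163, 0.987, -0.0]
wrist_force: [0.7, 0.4, -0.2]
opening: -0.0006
grasp_force: 0.0
```

>>> {"method": "step_arm", "body": {
  "deltas": [
    {"tx": 0, "ty": 0, "tz": 3, "ax": 0, "ay": 0, "az": 0},
    {"tx": 0, "ty": 0, "tz": 5, "ax": 0, "ay": 0, "az": 0},
    {"tx": 0, "ty": 0, "tz": 5, "ax": 0, "ay": 0, "az": 0}
  ]
}}

```text
time_s: 5.5
tcp_pos: [0.6055, -0.0169, 0.1853]
ee_rot: [-0.0, 0.163, 0.987, -0.0]
wrist_force: [0.8, -0.8, 0.2]
opening: 0.0002
grasp_force: 0.0
```

```bash
python3 - <<'E'
from h import *
import cv2
s=telemetry.get_state();p=s["tcp_pos"];print(p,s["wrist_force"])
im=vision.grab_frame("scene")[:,:,::-1]
i=im[90:205,300:400]
i=cv2.resize(i,None,fx=5,fy=5,interpolation=cv2.INTER_CUBIC)
c=vision.calibration("scene")
def pr(X):
  q=c["K"]@(c["R"]@np.array(X)+c["t"]);return tuple(int(v) for v in ((q[:2]/q[2]-[299.5,89.5])*5))
for X,col in ((p,(0,0,255)),(p-[0,0,.022],(0,255,0))): cv2.circle(i,pr(X),4,col,1)
cv2.imwrite("pics/b4.png",cv2.convertScaleAbs(i,alpha=2,beta=10))
E
```

```text
[ 0.60550871 -0.01689211  0.18533256] [ 0.79753738 -0.80036763  0.17152101]
```

View pics/b4.png

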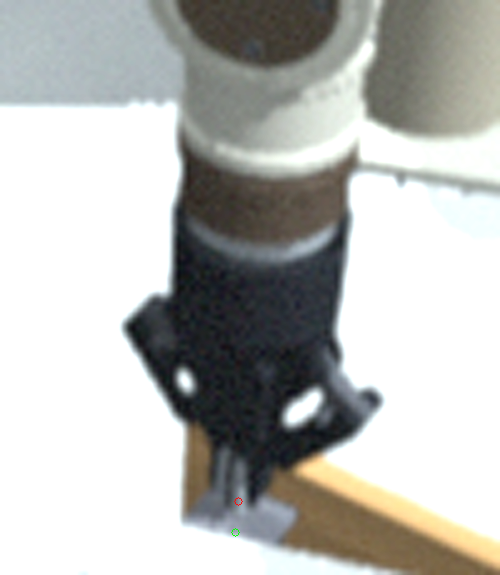

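The tips are now inside the gap, at (238,507) over the pad, whose visible centre is about (240,512). They aren't touching yet, so I'll keep feeling downward.

>>> {"method": "step_arm", "body": {
  "deltas": [
    {"tx": 0, "ty": 0, "tz": 2, "ax": 0, "ay": 0, "az": 0},
    {"tx": 0, "ty": 0, "tz": 4, "ax": 0, "ay": 0, "az": 0},
    {"tx": 0, "ty": 0, "tz": 4, "ax": 0, "ay": 0, "az": 0}
  ]
}}

```text
time_s: 5.85
tcp_pos: [0.6055, -0.0169, 0.1814]
ee_rot: [-0.0, 0.163, 0.987, -0.0]
wrist_force: [0.9, -0.1, -0.0]
opening: -0.0002
grasp_force: 0.0
```

>>> {"method": "step_arm", "body": {
  "deltas": [
    {"tx": 0, "ty": 0, "tz": 2, "ax": 0, "ay": 0, "az": 0},
    {"tx": 0, "ty": 0, "tz": 3, "ax": 0, "ay": 0, "az": 0},
    {"tx": 0, "ty": 0, "tz": 3, "ax": 0, "ay": 0, "az": 0}
  ]
}}

```text
time_s: 6.15
tcp_pos: [0.6056, -0.0169, 0.1786]
ee_rot: [-0.0, 0.163, 0.987, -0.0]
wrist_force: [-0.4, 0.2, -0.5]
opening: 0.0003
grasp_force: 0.0
```

>>> {"method": "step_arm", "body": {
  "deltas": [
    {"tx": 0, "ty": 0, "tz": 2, "ax": 0, "ay": 0, "az": 0},
    {"tx": 0, "ty": 0, "tz": 3, "ax": 0, "ay": 0, "az": 0},
    {"tx": 0, "ty": 0, "tz": 3, "ax": 0, "ay": 0, "az": 0}
  ]
}}

```text
time_s: 6.45
tcp_pos: [0.6056, -0.0169, 0.1755]
ee_rot: [-0.0, 0.163, 0.987, -0.0]
wrist_force: [0.4, 0.2, -0.1]
opening: 0.0001
grasp_force: 0.0
```

>>> {"method": "step_arm", "body": {
  "deltas": [
    {"tx": 0, "ty": 0, "tz": 2, "ax": 0, "ay": 0, "az": 0},
    {"tx": 0, "ty": 0, "tz": 3, "ax": 0, "ay": 0, "az": 0},
    {"tx": 0, "ty": 0, "tz": 3, "ax": 0, "ay": 0, "az": 0}
  ]
}}

```text
time_s: 6.75
tcp_pos: [0.6059, -0.0169, 0.173]
ee_rot: [0.0, 0.163, 0.987, 0.0]
wrist_force: [-0.4, -0.3, 2.4]
opening: 0.0001
grasp_force: 1.0
```

```bash
python3 - <<'E'
from h import *
import cv2
s=telemetry.get_state();print(s["tcp_pos"],s["wrist_force"],s["joint_efforts"])
im=vision.grab_frame("scene")[:,:,::-1]; cv2.imwrite("pics/raw5.png",im)
f=lambda i,k:cv2.resize(i[165:205,325:375],None,fx=8,fy=8,interpolation=cv2.INTER_CUBIC)
o=cv2.imread("pics/scene0.png")
cv2.imwrite("pics/b5.png",cv2.convertScaleAbs(np.hstack([f(o,8),f(im,8)]),alpha=2,beta=10))
E
```

```text
[ 0.60594897 -0.01689496  0.17302461] [-0.3800644  -0.30717219  2.40904364] [ 5.17359920e-03 -4.68732440e+01  2.42779970e+01 -5.82441268e-02
  1.94548993e-03  2.45922962e-05]
```

View pics/b5.png

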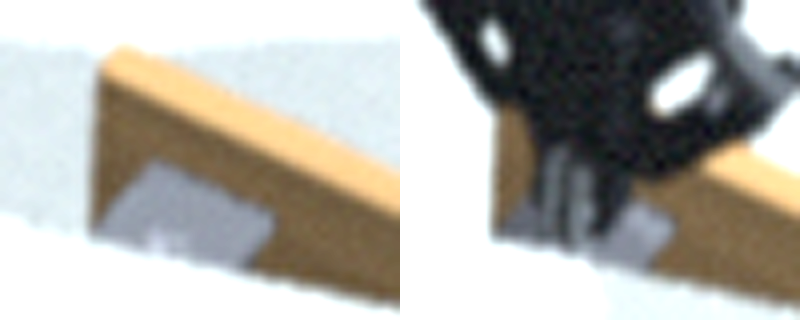

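Contact: 2.4 N at TCP z = 0.173, and the picture shows the tip standing on the pad. Now I'll press about 12 mm.

>>> {"method": "step_arm", "body": {
  "deltas": [
    {"tx": 0, "ty": 0, "tz": 2, "ax": 0, "ay": 0, "az": 0},
    {"tx": 0, "ty": 0, "tz": 4, "ax": 0, "ay": 0, "az": 0},
    {"tx": 0, "ty": 0, "tz": 6, "ax": 0, "ay": 0, "az": 0},
    {"tx": 0, "ty": 0, "tz": 6, "ax": 0, "ay": 0, "az": 0}
  ]
}}

```text
time_s: 7.2
tcp_pos: [0.606, -0.0169, 0.1667]
ee_rot: [0.0, 0.163, 0.987, 0.0]
wrist_force: [1.3, -1.1, 3.3]
opening: -0.0001
grasp_force: 1.6
```

>>> {"method": "step_arm", "body": {
  "deltas": [
    {"tx": 0, "ty": 0, "tz": 2, "ax": 0, "ay": 0, "az": 0},
    {"tx": 0, "ty": 0, "tz": 4, "ax": 0, "ay": 0, "az": 0},
    {"tx": 0, "ty": 0, "tz": 6, "ax": 0, "ay": 0, "az": 0},
    {"tx": 0, "ty": 0, "tz": 6, "ax": 0, "ay": 0, "az": 0},
    {"tx": 0, "ty": 0, "tz": 6, "ax": 0, "ay": 0, "az": 0}
  ]
}}

```text
time_s: 7.7
tcp_pos: [0.6059, -0.0169, 0.161]
ee_rot: [0.0, 0.163, 0.987, 0.0]
wrist_force: [0.9, 0.6, 3.6]
opening: -0.0004
grasp_force: 2.2
```

```bash
cat > arc.py <<'E'
from h import *
import sys
off,l,a0=float(sys.argv[1]),.185,.0
s=telemetry.get_state();p=s["tcp_pos"];v,R=tool(p);yx=np.degrees(np.arctan2(R[1,0],R[0,0]))
H=np.array([.6447,.1654]);print(p.round(4),s["wrist_force"].round(1),"yaw-180",yx-180, s["joints"].round(2))
d=p[:2]-H
print("line angle of finger rel cupboard",-.0203-np.arctan2(d[0]*-1*-1,-d[1]) if 0 else None)
for th in [float(q) for q in sys.argv[2:]]:
    a=-.0203-th;dy=np.array([-np.sin(a),np.cos(a)]);dx=np.array([dy[1],-dy[0]])
    T=np.r_[H-l*dy+off*dx,p[2]];v,_=tool(T)
    print(th,T.round(3),v.round(1),"az",round(((yx-180)-np.degrees(a)+180)%360-180,1))
E
python3 arc.py .011 .32 .36 .4 .45 .5 .55 .6 .65 .7 .75 .8
```

```text
[ 0.6059 -0.0169  0.161 ] [0.9 0.6 3.6] yaw-180 -18.807119869590537 [-0.03  0.49  0.18  1.27  0.    0.3 ]
line angle of finger rel cupboard None
0.32 [ 0.593 -0.013  0.161] [13.3 -0.1 -0. ] az 0.7
0.36 [ 0.586 -0.01   0.161] [20.7 -0.3 -0. ] az 3.0
0.4 [ 0.579 -0.008  0.161] [28.1 -0.2 -0. ] az 5.3
0.45 [ 0.571 -0.004  0.161] [37.4  0.4 -0. ] az 8.1
0.5 [ 0.562 -0.001  0.161] [46.6  1.4 -0. ] az 11.0
0.55 [0.554 0.004 0.161] [55.7  2.8 -0. ] az 13.9
0.6 [0.546 0.008 0.161] [64.8  4.7 -0. ] az 16.7
0.65 [0.538 0.014 0.161] [73.7  7.1 -0. ] az 19.6
0.7 [0.531 0.019 0.161] [82.6  9.9 -0. ] az 22.5
0.75 [0.524 0.025 0.161] [91.3 13.1 -0. ] az 25.3
0.8 [0.517 0.031 0.161] [99.8 16.8 -0. ] az 28.2
```

Pressed about 12 mm at roughly 4 N. Now drawing the door along its arc.

>>> {"method": "step_arm", "body": {
  "deltas": [
    {"tx": 4, "ty": 0, "tz": 1, "ax": 0, "ay": 0, "az": 0},
    {"tx": 9, "ty": 0, "tz": 1, "ax": 0, "ay": 0, "az": 0.5},
    {"tx": 13, "ty": 0, "tz": 1, "ax": 0, "ay": 0, "az": 1},
    {"tx": 17, "ty": 0, "tz": 1, "ax": 0, "ay": 0, "az": 2},
    {"tx": 21, "ty": 0, "tz": 1, "ax": 0, "ay": 0, "az": 3},
    {"tx": 25, "ty": 0, "tz": 1, "ax": 0, "ay": 0, "az": 4},
    {"tx": 28, "ty": 0, "tz": 1, "ax": 0, "ay": 0, "az": 5}
  ]
}}

```text
time_s: 8.4
tcp_pos: [0.5787, -0.0079, 0.1598]
ee_rot: [-0.0, 0.207, 0.978, -0.0]
wrist_force: [0.2, -2.8, 4.8]
opening: -0.0001
grasp_force: 2.3
```

```bash
python3 arc.py .011 .45 .5 .55 .6 .65 .7 .75 .8
```

```text
[ 0.5787 -0.0079  0.1598] [ 0.2 -2.8  4.8] yaw-180 -23.894520174423462 [-0.01  0.43  0.09  1.23 -0.    0.4 ]
line angle of finger rel cupboard None
0.45 [ 0.571 -0.004  0.16 ] [ 8.7 -0.1  0. ] az 3.1
0.5 [ 0.562 -0.001  0.16 ] [18.  0.  0.] az 5.9
0.55 [0.554 0.004 0.16 ] [27.2  0.7  0. ] az 8.8
0.6 [0.546 0.008 0.16 ] [36.4  1.8  0. ] az 11.6
0.65 [0.538 0.014 0.16 ] [45.6  3.3  0. ] az 14.5
0.7 [0.531 0.019 0.16 ] [54.6  5.3  0. ] az 17.4
0.75 [0.524 0.025 0.16 ] [63.5  7.8  0. ] az 20.2
0.8 [0.517 0.031 0.16 ] [72.3 10.7  0. ] az 23.1
```

>>> {"method": "step_arm", "body": {
  "deltas": [
    {"tx": 5, "ty": 0, "tz": 0, "ax": 0, "ay": 0, "az": 1.5},
    {"tx": 9, "ty": 0, "tz": 0, "ax": 0, "ay": 0, "az": 3},
    {"tx": 18, "ty": 0, "tz": 0, "ax": 0, "ay": 0, "az": 6},
    {"tx": 27, "ty": 1, "tz": 0, "ax": 0, "ay": 0, "az": 9},
    {"tx": 36, "ty": 2, "tz": 0, "ax": 0, "ay": 0, "az": 11.5},
    {"tx": 46, "ty": 3, "tz": 0, "ax": 0, "ay": 0, "az": 14.5},
    {"tx": 55, "ty": 5, "tz": 0, "ax": 0, "ay": 0, "az": 17.5},
    {"tx": 63, "ty": 8, "tz": 0, "ax": 0, "ay": 0, "az": 20},
    {"tx": 68, "ty": 9, "tz": 0, "ax": 0, "ay": 0, "az": 22},
    {"tx": 72, "ty": 11, "tz": 0, "ax": 0, "ay": 0, "az": 23}
  ]
}}

```text
time_s: 9.4
tcp_pos: [0.5174, 0.0321, 0.1599]
ee_rot: [-0.0, 0.398, 0.918, 0.0]
wrist_force: [-0.4, -2.1, 5.0]
opening: -0.0002
grasp_force: 2.3
```

```bash
python3 arc.py .011 .85 .9 .95 1.0 1.05 1.1 1.15 1.2 1.25; python3 - <<'E'
from h import *
import cv2
cv2.imwrite("pics/raw6.png",np.vstack([vision.grab_frame("scene")[100:300,250:470],vision.grab_frame("top")[100:300,180:400]])[:,:,::-1])
E
```

```text
[0.5174 0.0321 0.1599] [-0.4 -2.1  5. ] yaw-180 -46.865941856110936 [ 0.06  0.32 -0.08  1.18  0.    0.88]
line angle of finger rel cupboard None
0.85 [0.51  0.038 0.16 ] [ 8.9 -1.2  0. ] az 3.0
0.9 [0.504 0.045 0.16 ] [18.2 -1.1  0. ] az 5.9
0.95 [0.498 0.052 0.16 ] [27.4 -0.4  0. ] az 8.7
1.0 [0.493 0.059 0.16 ] [36.6  0.6  0. ] az 11.6
1.05 [0.488 0.067 0.16 ] [45.8  2.2  0. ] az 14.5
1.1 [0.483 0.075 0.16 ] [54.8  4.2  0. ] az 17.3
1.15 [0.479 0.083 0.16 ] [63.8  6.6  0. ] az 20.2
1.2 [0.475 0.092 0.16 ] [72.6  9.5  0.1] az 23.1
1.25 [0.471 0.1   0.16 ] [81.2 12.9  0.1] az 25.9
```

View pics/raw6.png

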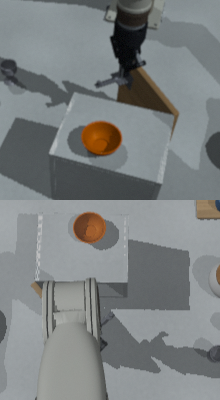

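The scene view shows the door following the finger to about 0.8 rad, off the catch. Continuing to about 1.25.

>>> {"method": "step_arm", "body": {
  "deltas": [
    {"tx": 5, "ty": -1, "tz": 0, "ax": 0, "ay": 0, "az": 1.5},
    {"tx": 9, "ty": -1, "tz": 0, "ax": 0, "ay": 0, "az": 3},
    {"tx": 18, "ty": -1, "tz": 0, "ax": 0, "ay": 0, "az": 6},
    {"tx": 27, "ty": 0, "tz": 0, "ax": 0, "ay": 0, "az": 9},
    {"tx": 37, "ty": 1, "tz": 0, "ax": 0, "ay": 0, "az": 11.5},
    {"tx": 46, "ty": 2, "tz": 0, "ax": 0, "ay": 0, "az": 14.5},
    {"tx": 55, "ty": 4, "tz": 0, "ax": 0, "ay": 0, "az": 17.5},
    {"tx": 64, "ty": 7, "tz": 0, "ax": 0, "ay": 0, "az": 20},
    {"tx": 72, "ty": 10, "tz": 0, "ax": 0, "ay": 0, "az": 23},
    {"tx": 78, "ty": 12, "tz": 0, "ax": 0, "ay": 0, "az": 25},
    {"tx": 82, "ty": 13, "tz": 0, "ax": 0, "ay": 0, "az": 26},
    {"tx": 82, "ty": 13, "tz": 0, "ax": 0, "ay": 0, "az": 26}
  ]
}}

```text
time_s: 10.7
tcp_pos: [0.472, 0.101, 0.1601]
ee_rot: [0.0, 0.593, 0.805, 0.001]
wrist_force: [3.3, 1.9, 4.9]
opening: -0.0001
grasp_force: 2.2
```

>>> {"method": "step_arm", "body": {
  "deltas": [
    {"tx": -2, "ty": 0, "tz": -2, "ax": 0, "ay": 0, "az": 0},
    {"tx": -2, "ty": 0, "tz": -7, "ax": 0, "ay": 0, "az": 0},
    {"tx": -2, "ty": 0, "tz": -14, "ax": 0, "ay": 0, "az": 0},
    {"tx": -2, "ty": 0, "tz": -25, "ax": 0, "ay": 0, "az": 0},
    {"tx": -2, "ty": 0, "tz": -45, "ax": 0, "ay": 0, "az": 0},
    {"tx": -2, "ty": 0, "tz": -75, "ax": 0, "ay": 0, "az": 0},
    {"tx": -2, "ty": 0, "tz": -115, "ax": 0, "ay": 0, "az": 0},
    {"tx": -2, "ty": 0, "tz": -140, "ax": 0, "ay": 0, "az": 0},
    {"tx": -2, "ty": 0, "tz": -140, "ax": 0, "ay": 0, "az": 0}
  ]
}}

```text
time_s: 11.6
tcp_pos: [0.4728, 0.0979, 0.3038]
ee_rot: [0.002, 0.594, 0.805, 0.002]
wrist_force: [0.3, -0.4, -0.3]
opening: -0.0003
grasp_force: 0.0
```

```bash
python3 - <<'E'
from h import *
import cv2
s=telemetry.get_state();print(s["tcp_pos"],s["wrist_force"],s["time_s"])
print(tool([.30,-.25,.3]))
a=vision.grab_frame("scene")[80:290,200:440,::-1]
cv2.imwrite("pics/raw7.png",cv2.convertScaleAbs(cv2.resize(a,None,fx=2.5,fy=2.5),alpha=1.3))
E
```

```text
[0.47277984 0.09792973 0.30384538] [ 0.2877881  -0.37000016 -0.34133143] 11.6
(array([-281.36911111, -267.85708384,    2.6001824 ]), array([[-2.95367828e-01,  9.55367076e-01,  5.62095371e-03],
       [ 9.55383180e-01,  2.95368175e-01,  7.87368367e-04],
       [-9.08025023e-04,  5.60272792e-03, -9.99983892e-01]]))
```

No picture views left, so I'll check the door angle numerically: score the projected top-edge strip against birch-coloured pixels in the scene camera.

```bash
python3 - <<'E'
from h import *
import cv2
c=vision.calibration("scene");H=np.array([.6447,.1654])
def score(im):
    hsv=cv2.cvtColor(im,cv2.COLOR_BGR2HSV);r=[]
    for th in np.arange(.2,1.75,.05):
        a=-.0203-th;dy=np.array([-np.sin(a),np.cos(a)]);dx=np.array([dy[1],-dy[0]]);n=0;N=0
        for l in np.linspace(.05,.225,40):
            X=np.r_[H-l*dy-.008*dx,.2];q=c["K"]@(c["R"]@X+c["t"]);u,v=(q[:2]/q[2]).round().astype(int)
            h,s,b=hsv[v,u];n+=(8<h<22 and s>80 and b>100);N+=1
        r.append((round(n/N,2),round(th,2)))
    return sorted(r)[::-1][:4]
print(score(cv2.imread("pics/scene0.png")),score(vision.grab_frame("scene")[:,:,::-1].copy()))
E
```

```text
[(np.float64(1.0), np.float64(0.3)), (np.float64(0.6), np.float64(0.25)), (np.float64(0.2), np.float64(0.35)), (np.float64(0.18), np.float64(0.2))] [(np.float64(0.98), np.float64(1.3)), (np.float64(0.75), np.float64(1.25)), (np.float64(0.28), np.float64(1.35)), (np.float64(0.15), np.float64(1.2))]
```

>>> {"method": "step_arm", "body": {
  "deltas": [
    {"tx": -35, "ty": -20, "tz": 0, "ax": 0, "ay": 0, "az": 0},
    {"tx": -70, "ty": -40, "tz": 0, "ax": 0, "ay": 0, "az": 0},
    {"tx": -105, "ty": -60, "tz": 0, "ax": 0, "ay": 0, "az": 0},
    {"tx": -140, "ty": -80, "tz": 0, "ax": 0, "ay": 0, "az": 0},
    {"tx": -175, "ty": -100, "tz": 0, "ax": 0, "ay": 0, "az": 0},
    {"tx": -210, "ty": -120, "tz": 0, "ax": 0, "ay": 0, "az": 0},
    {"tx": -210, "ty": -120, "tz": 0, "ax": 0, "ay": 0, "az": 0},
    {"tx": -210, "ty": -120, "tz": 0, "ax": 0, "ay": 0, "az": 0}
  ]
}}

```text
time_s: 12.5
tcp_pos: [0.4179, -0.1384, 0.2982]
ee_rot: [-0.002, 0.595, 0.804, -0.0]
wrist_force: [-0.6, 0.6, 0.5]
opening: 0.0003
grasp_force: 0.0
```

```bash
python3 - <<'E'
from h import *
import cv2
c=vision.calibration("scene");H=np.array([.6447,.1654])
hsv=cv2.cvtColor(vision.grab_frame("scene"),cv2.COLOR_RGB2HSV);r=[]
for th in np.arange(.2,1.75,.05):
    a=-.0203-th;dy=np.array([-np.sin(a),np.cos(a)]);dx=np.array([dy[1],-dy[0]]);n=0
    for l in np.linspace(.05,.225,40):
        X=np.r_[H-l*dy-.008*dx,.2];q=c["K"]@(c["R"]@X+c["t"]);u,v=(q[:2]/q[2]).round().astype(int)
        h,s,b=hsv[v,u];n+=(8<h<22 and s>80 and b>100)
    r.append((n/40,round(th,2)))
print(sorted(r)[::-1][:5],telemetry.get_state()["wrist_force"])
o=cv2.imread("pics/scene0.png");d=cv2.absdiff(o,vision.grab_frame("scene")[:,:,::-1].copy()).max(2)
for n,(x0,x1,y0,y1) in dict(eggs=(222,270,157,195),pig=(190,240,192,243),cup=(330,373,220,257)).items(): print(n,d[y0:y1,x0:x1].mean(),d[y0:y1,x0:x1].max())
E
```

```text
[(np.float64(0.975), np.float64(1.3)), (np.float64(0.55), np.float64(1.25)), (np.float64(0.25), np.float64(1.35)), (np.float64(0.025), np.float64(1.4)), (np.float64(0.0), np.float64(1.7))] [ 0.40570619 -0.07922965 -0.55719654]
eggs 3.262609649122807 26
pig 3.1054901960784314 8
cup 3.220615964802011 12
```

The door stands at about 1.29 rad (74°), the bystanders haven't moved, and the arm is clear.

```bash
python3 -c "
from workcell import workorder
print(workorder.finish_job())"
```

```text
the job is handed in; nothing more can be done
None
```

The catch was pushed down and held while the door was drawn off it; the door now stands open about 74° (1.29 rad), the egg cups, salt pig and poaching cup look unmoved on camera, the arm is clear, and the job is handed in.

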